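# Refill carton into its bay, then present the red-lidded jar and hold the carousel

### The job

Someone is about to refill the red-lidded jar on this wardrobe shelf: first push the refill carton along the rollers until it is fully home against the stop at the end of the blue bay. Then turn the jar carousel until the red-lidded jar is squarely at the front, over the base's yellow-tipped pointer, and finish with the gripper still on the carousel, holding it still so that the lid can be unscrewed; do not let go. Leave the bottle, flashlight, egg cup and lint comb where they are, and be gentle with the carton and the carousel.

Things in the scene. Friction and masses are not known exactly. Their poses are not given: they have to be found in the camera images.
- track: fixed roller track, 330 long, 116 wide; origin on the shelf under the middle of the 320 mm roller bed; +x is the push direction, to the bay. Nine white free rollers (20 diameter, 36 apart), tops 32 mm above the shelf. Aluminium rails, 10 thick, 96 between them, 44 high; along the last 80 mm before the stop they are blue bay walls, 84 high. The other end is open
- bay_stop (a point): middle of the inner face of the blue stop plate (84 high) that closes the bay, 160 mm along +x from the track's origin, 72 mm above the shelf; axes as the track's. The carton is home when its leading face meets this face: carton origin 55 mm before it
- carton: loose cardboard carton, 110 long (its x, along the track), 84 wide, 80 high, about 0.25 kg; origin at the centre of its underside, on the rollers 32 mm above the shelf (top at 112 mm). Rolls very easily; its rear (-x) face, with a white label and red patch, is the one to push
- carousel_base: fixed white base of the jar carousel, origin on the shelf on the turning axis; x axis horizontal. Its FRONT is its -x side, where a low white pointer with a yellow tip sticks out to 140 mm from the axis, 10 high
- platter: plywood platter, 224 diameter, top 26 mm above the shelf; origin on the vertical turning axis, 16 mm up. Turns both ways, no stops or springs, slight friction (0.05 N m), stays where left. Fixed on it: hub 36 diameter, 76 mm high over the shelf; four jars, 49 diameter, 90 degrees apart, one lid red, three white; four dark round posts between the jars, to grip and turn it by
- red_jar (a point): centre of the top of the red lid, 72 mm from the turning axis, 85 mm above the shelf; the white-lidded jars stand at the same radius and height
- post0 (a point): centre of the top of dark upright wooden post 0 (12 diameter, 85 mm from the turning axis), 156 mm above the shelf; 45 degrees counter-clockwise (seen from above) of the red jar about the axis
- post1 (a point): centre of the top of dark upright wooden post 1 (12 diameter, 85 mm from the turning axis), 156 mm above the shelf; 135 degrees counter-clockwise (seen from above) of the red jar about the axis
- post2 (a point): centre of the top of dark upright wooden post 2 (12 diameter, 85 mm from the turning axis), 156 mm above the shelf; 225 degrees counter-clockwise (seen from above) of the red jar about the axis
- post3 (a point): centre of the top of dark upright wooden post 3 (12 diameter, 85 mm from the turning axis), 156 mm above the shelf; 315 degrees counter-clockwise (seen from above) of the red jar about the axis
- bottle: bystander: green glass bottle with a black cap, standing, 56 diameter, 150 high; origin at the centre of its underside
- flashlight: bystander: black flashlight lying down, 120 long (its x), 38 high; origin under its middle
- egg_cup: bystander: white ceramic egg cup, 50 diameter, 62 high; origin at the centre of its underside
- lint_comb: bystander: steel lint comb lying flat, 130 long (its x), 56 wide, 10 high; origin near its middle
- latch_cabinet: fixed small white plastic cabinet, 140 deep (x), 170 wide, 200 high, with its door (and knob, standing out to 99 mm from the middle) on its -x side; not part of the job; origin at the centre of its underside

How it is judged:
By the outcome, as a careful person would: the job done as asked, in the order asked, and still so for the second after the job is handed in, while the arm keeps its last pose, push and grip.
It also fails if it takes over 54 s, if anything falls off the work surface, if the arm or the gripper's body presses on something with over 40 N, if the wrist force passes 120 N, or if a joint passes its speed limit or range.

### The arm

A 6-joint arm with a two-finger parallel gripper is mounted at the origin on the work surface. World frame = base frame: x ahead of the robot, y to its left, z up, the work surface at z = 0. Lengths are in m, angles in degrees, forces in N, time in s.
With the tool pointing down it reaches from about 0.375 to 0.9 m from the base axis. Payload 3.1 kg.
Tool frame: the origin (TCP) lies at the very end of the fingers, on their centre line; the grasp point (between the pads) lies 19 mm behind it (grip_point_offset is the distance from the TCP to the grasp point, in m); y points along the fingers, x is the direction in which the jaws open and shut, and the axes are right-handed (so a half turn about y gives the same grasp; the last joint's range is limited). The gripper opens to 87 mm and grips with 3 to 60 N. Pads are 19 mm wide; open, the fingers measure 117 mm over their backs; the gripper's body (75 mm by 190 mm) begins 51 mm behind the grasp point.
Start: joints at [62.653, 30.224, 82.088, -0, 67.689, -10.227], TCP at [0.184, 0.597, 0.223] pointing down, gripper open.
Joint ranges: [-176.69, 176.69], [-43.24, 126.21], [12.49, 139.97], [-82, 262], [0, 151.66], [-163.58, 163.58]. Speed limits (degrees/s): [159.86, 159.86, 180, 180, 180, 180].

### API

Orientations are given as a 3x3 rotation matrix whose columns are the frame's x, y, z axes.
In Python, from rig import * gives the robot as it stands.
- The arm moves only by the tool send_rows, never from a script. Its argument "moves" is text: rows parted by semicolons, each of 5 numbers parted by spaces: the finger opening in mm, from 0 to 87, then the shift along the tool's x, y, z in mm, then the turn about the tool's y in degrees. In form: fingers dx dy dz yaw; .... A call has 1 to 20 rows; each row shifts and turns the commanded pose from where the row before left it, along the tool's axes as they then stand; what a row does not reach is not made up. A row lasts 1/12 s, in which the tool goes at most 41.7 mm and 7.16 degrees, less where a joint would pass 70% of its speed; a pose out of reach is approached as far as the arm can. A call is refused whole if a number of a shift passes 41.7 or a number of a turn 7.16, either way. A call with a gripper value outside its range is refused whole. The fingers move at their own pace and stop on an object; the grip force is fixed at half the most. Time passes only in rows, so rows that do not move let the fingers close. It gives the time, the measured TCP pose, the force and the opening at its end, in the units of the state.
- read_state(): the state, without advancing time (a new reading comes with each control period).
- capture(name): name is "scene" or "top"; returns a dict with "image" (384x512x3 uint8, blue, green, red), "z_map" (384x512 float32, m along the optical axis (not along the pixel's ray), 0 where there is no reading), "mtx" (3x3 intrinsics, pixels), "distortion" ([k1, k2, p1, p2, k3] as OpenCV has them; the pictures are not rectified), "origin" and "rotation" of the camera in the world. Camera axes: x right, y up, looking along -z (the intrinsics and any distortion apply to the point x, -y, -z); pixel columns grow to the right and rows downward; lengths in m; the calibration is good to about 2 mm. A picture is of the moment at which its call begins.
- hand_in(): hands the job in, once; it reports no verdict.
Trained networks look in a picture, given as the dict that the camera call returned (one of the last four; its "shot" number tells which), for a name from the list of things; names that differ only in an ending like _2 or _b are one class to them, and where a whole thing is asked for, a point or a joint stands for the part that bears it (a point fixed in the world has none). Each returns a list of dicts, best first, with "p" (0 to 1); they miss things now and then, are a little off and sometimes report something else, mostly with a low value. They report only what shows in the picture. A call takes as long as a camera call.
- search_frame(picture, name): "bbox" ([left, top, right, bottom] in pixels, round what is visible of it).
- masks_of(picture, name): "region" (384x512 bool, what is visible of it) and "bbox" ([left, top, right, bottom] in pixels, round what is visible of it).
- mark_of(picture, name): "pixel" ([row, column] in pixels: a listed point, or the origin of a listed thing).
The state is a dict: "time_s": time; "joint_positions": joint angles; "qvel": joint speeds; "tau": joint torques, N m; "position": TCP position; "tcp_rot": TCP orientation; "force": force on the tool from outside, world axes, zero at the start; "moment": the same for the moment, N m; "opening": opening from 0.0 (shut) to 1.0 (fully open).
Only numpy, scipy, OpenCV 4.12 (cv2) and the standard library are available. Lean on these libraries where they do the work, as an engineer would, in place of code of your own. Each camera call takes 0.05 s, during which the arm holds its last target. There are 200 camera calls.

## Working session

There is one attempt and no reset: what is moved stays moved. The work goes in short steps, Python scripts to look and compute and a tool call to move; the robot and the scene stay as the last step left them, time stands still between calls to the robot, and variables do not carry over. Pictures are saved under pics/ and viewed, about 8 in all and at most 12, crops included, and the job is handed in when it is done.

Besides the shell and the picture viewer there is one more tool, called after ">>>" as name(argument=value, ...), one argument or row to a line, values as JSON. send_rows: Moves the arm, as the interface text tells. Its arguments: {"type":"object","properties":{"moves":{"type":"string"}},"required":["moves"]}

```bash
mkdir -p pics; ls; cat > h.py <<'E'
from rig import *
import numpy as np, cv2
def ray(c,px):  # px=[row,col]
    u=cv2.undistortPoints(np.array([[[px[1],px[0]]]],float),np.array(c["mtx"]),np.array(c["distortion"]))[0,0]
    R=np.array(c["rotation"]); return np.array(c["origin"]), R@np.array([u[0],-u[1],-1.0])
def at_z(c,px,z):
    o,d=ray(c,px); return o+d*(z-o[2])/d[2]
def proj(c,p):
    q=np.array(c["rotation"]).T@(np.array(p)-np.array(c["origin"])); q=q*[1,-1,-1]
    return cv2.projectPoints(q.reshape(1,1,3),np.zeros(3),np.zeros(3),np.array(c["mtx"]),np.array(c["distortion"]))[0].ravel()
E
python3 - <<'E'
from h import *
s=read_state(); print(s)
H=dict(bay_stop=.072,red_jar=.085,post0=.156,post1=.156,post2=.156,post3=.156,carton=.032,track=0,carousel_base=0,platter=.016,bottle=0,flashlight=0,egg_cup=0,lint_comb=0,latch_cabinet=0)
for n in("scene","top"):
    c=capture(n); cv2.imwrite(f"pics/{n}0.png",cv2.resize(c["image"],(768,576)))
    print(n,c["origin"])
    for k,z in H.items():
        for m in mark_of(c,k)[:2]:
            print(k,round(m["p"],2),np.round(m["pixel"]),np.round(at_z(c,m["pixel"],z),3))
E
```

```text
pics
{'time_s': 0.0, 'joint_positions': array([ 6.26523771e+01,  3.02788729e+01,  8.21551807e+01, -2.14349014e-04,
        6.76887934e+01, -1.02279752e+01]), 'qvel': array([ 0.01682015, -0.08869748, -0.07360941, -0.06506299, -0.00869534,
       -0.03738539]), 'tau': array([ 1.29413103e-03, -4.40036201e+01, -1.76591223e+01,  6.33790484e-02,
        5.81736490e-02, -1.62359333e-04]), 'position': array([0.18362406, 0.59666424, 0.22157932]), 'tcp_rot': array([[ 2.94365668e-01, -9.81891839e-04, -9.55692361e-01],
       [ 9.55690535e-01, -1.90604113e-03,  2.94367064e-01],
       [-2.11062557e-03, -9.99997701e-01,  3.77311664e-04]]), 'force': array([-0.26592666,  0.009534  ,  0.36542714]), 'moment': array([-0.02564488,  0.01721644,  0.01747144]), 'opening': 0.9969100393434364}
scene [0.94135919 0.73674865 0.93002552]
bay_stop 0.58 [161. 242.] [ 0.468 -0.026  0.072]
bay_stop 0.17 [188. 250.] [0.513 0.09  0.072]
post0 0.94 [185. 239.] [0.575 0.128 0.156]
post0 0.66 [206. 266.] [0.556 0.234 0.156]
post1 0.94 [185. 239.] [0.575 0.128 0.156]
post1 0.66 [206. 266.] [0.556 0.234 0.156]
post2 0.94 
[... 880 characters left out ...]
[0.564 0.246 0.156]
post1 0.87 [200. 223.] [0.451 0.219 0.156]
post1 0.76 [154. 213.] [0.564 0.246 0.156]
post2 0.87 [200. 223.] [0.451 0.219 0.156]
post2 0.76 [154. 213.] [0.564 0.246 0.156]
post3 0.87 [200. 223.] [0.451 0.219 0.156]
post3 0.76 [154. 213.] [0.564 0.246 0.156]
carton 0.97 [188. 390.] [ 0.497 -0.222  0.032]
track 0.67 [189. 368.] [ 0.495 -0.17   0.   ]
carousel_base 0.7 [181. 246.] [0.511 0.172 0.   ]
platter 0.85 [180. 244.] [0.511 0.174 0.016]
bottle 0.92 [100. 302.] [0.743 0.018 0.   ]
flashlight 0.58 [226. 303.] [0.387 0.011 0.   ]
flashlight 0.56 [101. 374.] [ 0.742 -0.185  0.   ]
egg_cup 0.57 [227. 301.] [0.386 0.017 0.   ]
lint_comb 0.73 [254. 179.] [0.304 0.351 0.   ]
```

View pics/top0.png

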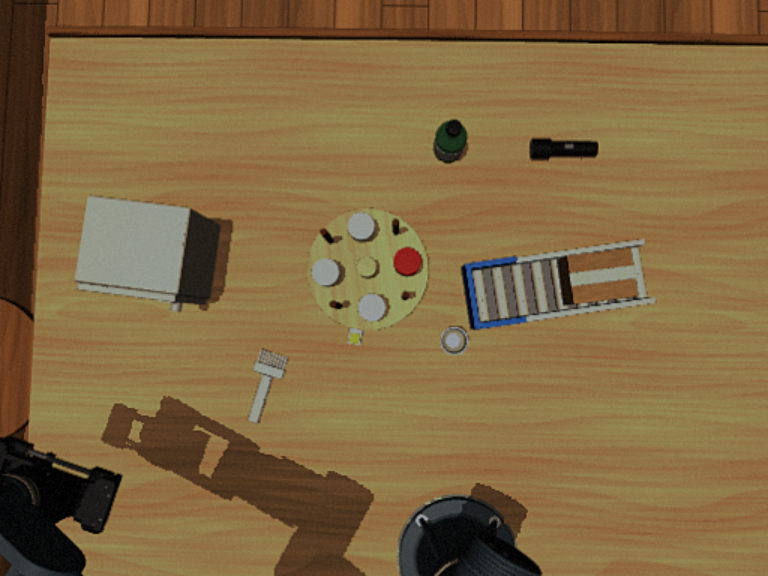

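View pics/scene0.png

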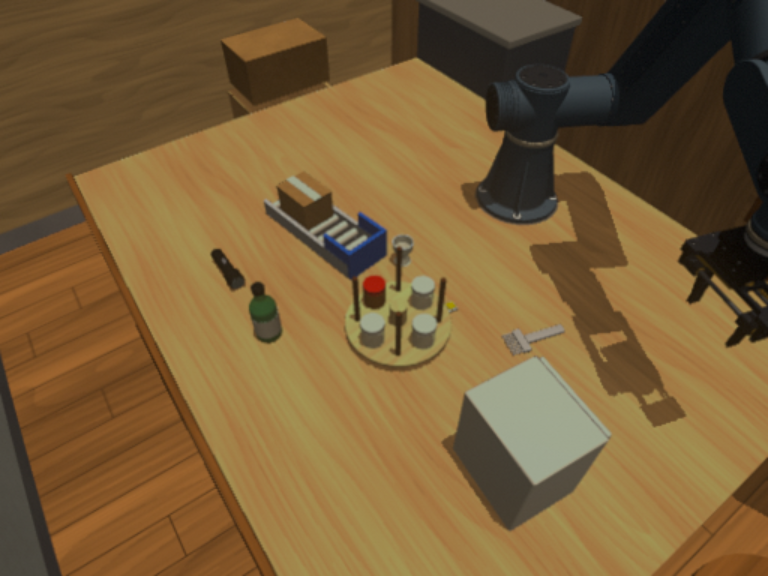

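The top view (768 px wide) shows:
- The carousel is at (368,267), with the red lid at (407,261) and the yellow pointer at (355,337).
- The track runs leftward, with the blue stop at about (467,297).
- The carton is at its right (open) end.

Next I'll refine the geometry.

```bash
python3 - <<'E'
from h import *
c=capture("top"); im=c["image"]
f=lambda x,y,z: at_z(c,[y/1.5,x/1.5],z)[:2]
hsv=cv2.cvtColor(im,cv2.COLOR_BGR2HSV)
for n,q in dict(railendA=(643,242,.044),railendB=(654,301,.044),stopA=(463,265,.084),stopB=(472,328,.084)).items(): print(n,np.round(f(*q),3))
# yellow tip
y=cv2.inRange(hsv,(22,120,120),(36,255,255)); y[:215]=0;y[235:]=0;y[:,:225]=0;y[:,250:]=0
r=np.argwhere(y); print("yel",len(r),r.mean(0),at_z(c,r.mean(0),.01))
b=cv2.inRange(hsv,(100,120,60),(130,255,255)); b[:, :300]=0; b[:,:][:150]=0; b[230:]=0
r=np.argwhere(b); print("blue",len(r)); P=np.array([at_z(c,p,.084)[:2] for p in r]); print(np.round(cv2.boxPoints(cv2.minAreaRect(P.astype(np.float32))),4))
red=cv2.inRange(hsv,(0,150,60),(6,255,255))|cv2.inRange(hsv,(174,150,60),(180,255,255)); red[:, :240]=0;red[:,300:]=0;red[:150]=0;red[200:]=0
r=np.argwhere(red); print("red",len(r),at_z(c,r.mean(0),.085))
for n in("platter","post0","carton","red_jar"):
    for m in masks_of(c,n)[:4]:
        print(n,round(m["p"],2),m["bbox"],m["region"].sum())
m=masks_of(c,"platter")[0]["region"]; 
cn=max(cv2.findContours(m.astype(np.uint8),0,1)[0],key=cv2.contourArea)
e=cv2.fitEllipse(cn); print(e,at_z(c,[e[0][1],e[0][0]],.026))
m=masks_of(c,"carton")[0]["region"]; zm=c["z_map"]
R=np.array(c["rotation"])
W=[]
for p in np.argwhere(m):
    z=zm[tuple(p)]
    if z>0:
        o,d=ray(c,p); W.append(o+d*z)
W=np.array(W); T=W[(abs(W[:,2]-.112)<.012)]; print("carton top",len(T),T.mean(0),np.round(cv2.boxPoints(cv2.minAreaRect(T[:,:2].astype(np.float32))),3))
cv2.imwrite("pics/crop1.png",cv2.resize(im[130:250,190:450],None,fx=3,fy=3,interpolation=cv2.INTER_CUBIC))
E
```

```text
railendA [ 0.569 -0.322]
railendB [ 0.463 -0.341]
stopA [0.518 0.004]
stopB [ 0.41  -0.013]
yel 50 [223.16 236.9 ] [0.39284496 0.19270876 0.01      ]
blue 403
[[ 0.4091 -0.0164]
 [ 0.4236 -0.105 ]
 [ 0.5358 -0.0867]
 [ 0.5213  0.0019]]
red 258 [0.5238819  0.10155185 0.085     ]
platter 0.57 [203.4, 137.9, 287.2, 219.2] 5121
platter 0.36 [203.2, 139.8, 287.7, 227.9] 5191
post0 0.7 [200.7, 138.8, 284.7, 218.7] 5164
carton 0.58 [371.9, 162.6, 423.7, 203.8] 1663
red_jar 0.78 [201.7, 139.8, 283.5, 219.4] 5229
((244.4480743408203, 179.13050842285156), (79.20951080322266, 80.46822357177734), 81.78846740722656) [0.51341536 0.17372866 0.026     ]
carton top 1451 [ 0.50364406 -0.22655186  0.11085466] [[ 0.454 -0.179]
 [ 0.471 -0.29 ]
 [ 0.554 -0.278]
 [ 0.537 -0.167]]
```

View pics/crop1.png

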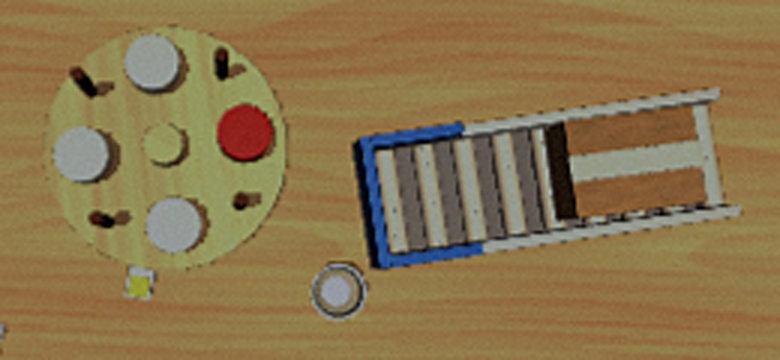

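>>> send_rows(
  moves="40 -25 0 -25 0;40 -25 0 -25 0;40 -25 0 -25 0;40 -25 0 -25 0;40 -25 0 -25 0;40 -25 0 -25 0;40 -25 0 -25 0;40 -25 0 -25 0;40 -25 0 -25 0;40 -25 0 -25 0;40 -25 0 -25 0;40 -25 0 -25 0;40 -25 0 -25 0;40 -25 0 -25 0;40 -25 0 -25 0;40 -25 0 -25 0",
)

```text
time_s: 3.28
position: [0.4492, 0.0956, 0.2229]
tcp_rot: [[0.295, 0.001, -0.956], [0.956, 0.0, 0.295], [0.0, -1.0, -0.001]]
force: [0.6, 0.8, 0.3]
opening: 0.459
```

>>> send_rows(
  moves="40 0 0 0 7.1;40 0 0 0 7.1;40 0 0 0 7.1;40 0 0 0 7.1;40 0 0 0 7.1;40 0 0 0 7.1;40 0 0 0 7.1;40 0 0 0 7.1;40 0 0 0 7.1;40 0 0 0 0",
)

```text
time_s: 4.12
position: [0.4486, 0.0973, 0.2227]
tcp_rot: [[0.988, 0.001, -0.154], [0.154, 0.0, 0.988], [0.001, -1.0, -0.0]]
force: [-0.6, -0.5, -0.7]
opening: 0.463
```

>>> send_rows(
  moves="40 0 0 -36 0;40 0 0 -36 0;40 0 0 -36 0;40 0 0 -36 0;40 0 0 -36 0;40 0 0 -36 0;40 0 0 -36 0;40 0 0 -36 0;40 0 0 -36 0;40 0 0 -36 0;40 0 0 -36 0;40 0 0 -36 0;40 0 0 0 0;40 0 0 0 0",
)

```text
time_s: 5.28
position: [0.5158, -0.3315, 0.2221]
tcp_rot: [[0.988, 0.0, -0.156], [0.156, -0.0, 0.988], [0.0, -1.0, -0.0]]
force: [0.2, -0.0, 0.3]
opening: 0.457
```

>>> send_rows(
  moves="40 2 30 0 0;40 2 30 0 0;40 0 30 0 0;40 0 30 0 0;40 0 25 0 0;40 0 17 0 0;40 0 0 0 0;40 0 0 0 0",
)

```text
time_s: 5.95
position: [0.5193, -0.3269, 0.06]
tcp_rot: [[0.987, -0.002, -0.159], [0.159, 0.002, 0.987], [-0.002, -1.0, 0.003]]
force: [0.7, -0.3, 0.8]
opening: 0.46
```

```bash
python3 - <<'E'
from h import *
s=read_state(); print(s["position"],s["force"])
c=capture("scene"); cv2.imwrite("pics/s2.png",cv2.resize(c["image"][100:200,150:310],None,fx=5,fy=5,interpolation=cv2.INTER_CUBIC))
E
```

```text
[ 0.51926496 -0.3268772   0.05995878] [ 0.73323776 -0.28918432  0.84656014]
```

View pics/s2.png

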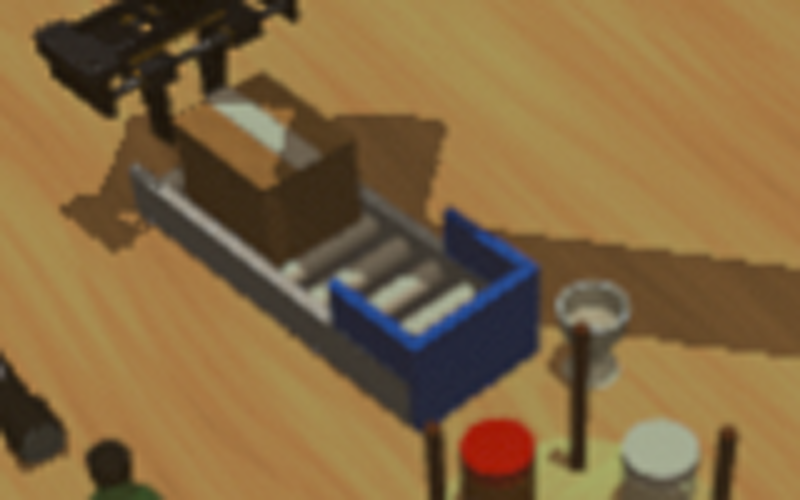

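The fingers are behind the carton's rear face, between the rails. I'll push slowly from here.

>>> send_rows(
  moves="40 0 0 6 0;40 0 0 6 0;40 0 0 6 0;40 0 0 4 0;40 0 0 3 0;40 0 0 2 0;40 0 0 2 0;40 0 0 2 0;40 0 0 2 0;40 0 0 2 0;40 0 0 3 0;40 0 0 3 0;40 0 0 3 0;40 0 0 3 0;40 0 0 3 0;40 0 0 3 0;40 0 0 3 0;40 0 0 3 0;40 0 0 3 0;40 0 0 3 0",
)

```text
time_s: 7.67
position: [0.5096, -0.2643, 0.0605]
tcp_rot: [[0.988, -0.0, -0.156], [0.156, 0.0, 0.988], [-0.0, -1.0, 0.0]]
force: [0.4, -0.2, -0.8]
opening: 0.457
```

>>> send_rows(
  moves="40 0 0 3 0;40 0 0 3 0;40 0 0 3 0;40 0 0 3 0;40 0 0 3 0;40 0 0 3 0;40 0 0 3 0;40 0 0 3 0;40 0 0 3 0;40 0 0 3 0;40 0 0 3 0;40 0 0 3 0;40 0 0 3 0;40 0 0 3 0;40 0 0 3 0;40 0 0 3 0;40 0 0 3 0;40 0 0 3 0;40 0 0 3 0;40 0 0 3 0",
)

```text
time_s: 9.33
position: [0.5003, -0.205, 0.0605]
tcp_rot: [[0.988, -0.0, -0.156], [0.156, 0.0, 0.988], [-0.0, -1.0, 0.0]]
force: [-0.3, -0.9, -0.7]
opening: 0.462
```

```bash
cat > ct.py <<'E'
from h import *
s=read_state(); print(s["position"],s["force"],s["time_s"])
c=capture("top"); zm=c["z_map"]
W=[]
for p in np.argwhere(zm[150:230,290:450]>0)+[150,290]:
    o,d=ray(c,p); W.append(o+d*zm[tuple(p)])
W=np.array(W); T=W[(abs(W[:,2]-.112)<.009)]
print(len(T),np.round(cv2.boxPoints(cv2.minAreaRect(T[:,:2].astype(np.float32))),3))
d=np.array([-.157,.988]); q=T[:,:2]@d; print("lead along d",np.percentile(q,[1,50,99]),"stop inner",np.array([.467,-.017])@d,"tcp",s["position"][:2]@d)
cv2.imwrite("pics/t3.png",cv2.resize(c["image"][140:240,280:440],None,fx=5,fy=5,interpolation=cv2.INTER_CUBIC))
E
python3 ct.py
```

```text
[ 0.50028874 -0.20503006  0.06054871] [-0.26855195 -0.8842702  -0.67465285] 9.3333
96 [[ 0.489 -0.081]
 [ 0.528 -0.112]
 [ 0.542 -0.094]
 [ 0.503 -0.064]]
lead along d [-0.18943265 -0.16711564 -0.15694627] stop inner -0.09011500000000001 tcp -0.2811150321992209
```

>>> send_rows(
  moves="40 0 0 3 0;40 0 0 3 0;40 0 0 3 0;40 0 0 3 0;40 0 0 3 0;40 0 0 3 0;40 0 0 3 0;40 0 0 3 0;40 0 0 3 0;40 0 0 3 0;40 0 0 3 0;40 0 0 3 0;40 0 0 3 0;40 0 0 3 0;40 0 0 3 0;40 0 0 2 0;40 0 0 2 0;40 0 0 2 0;40 0 0 2 0;40 0 0 2 0",
)

```text
time_s: 11.05
position: [0.4917, -0.1509, 0.0605]
tcp_rot: [[0.988, -0.0, -0.156], [0.156, -0.0, 0.988], [-0.0, -1.0, 0.0]]
force: [0.0, -0.8, -0.2]
opening: 0.458
```

>>> send_rows(
  moves="40 0 0 1.5 0;40 0 0 1.5 0;40 0 0 1 0;40 0 0 1 0;40 0 0 1 0;40 0 0 1 0;40 0 0 1 0;40 0 0 1 0",
)

```text
time_s: 11.72
position: [0.4903, -0.142, 0.0605]
tcp_rot: [[0.988, -0.0, -0.156], [0.156, 0.0, 0.988], [-0.0, -1.0, 0.0]]
force: [0.6, -0.1, 0.0]
opening: 0.457
```

```bash
python3 ct.py
```

```text
[ 0.49032104 -0.14204149  0.06054949] [ 0.60068638 -0.07067059  0.01014457] 11.7167
2 [[ 0.522 -0.101]
 [ 0.522 -0.101]
 [ 0.511 -0.015]
 [ 0.511 -0.015]]
lead along d [-0.18070095 -0.13811257 -0.09552419] stop inner -0.09011500000000001 tcp -0.21731739722194246
```

View pics/t3.png

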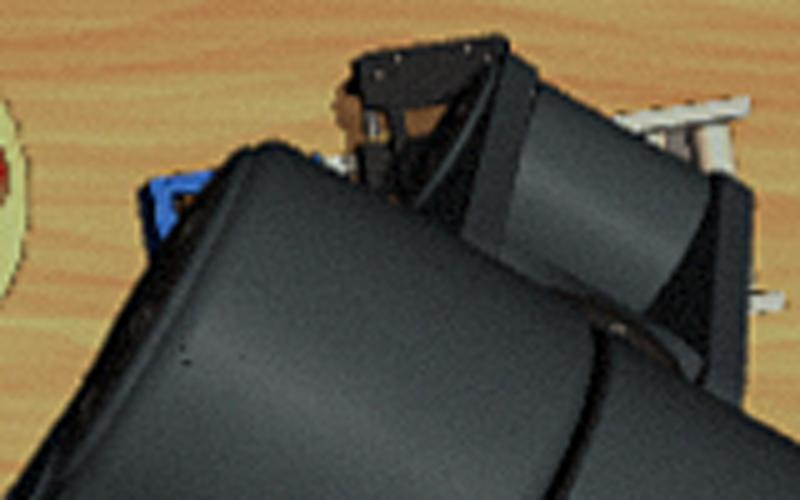

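The arm hides the top view, but the corner of the carton shows close to the blue stop. I'll creep forward and watch the force.

>>> send_rows(
  moves="40 0 0 1 0;40 0 0 1 0;40 0 0 1 0;40 0 0 1 0;40 0 0 1 0;40 0 0 1 0",
)

```text
time_s: 12.27
position: [0.4914, -0.1385, 0.0611]
tcp_rot: [[0.987, 0.004, -0.159], [0.159, -0.005, 0.987], [0.003, -1.0, -0.005]]
force: [-0.1, -9.1, 0.9]
opening: 0.456
```

>>> send_rows(
  moves="40 0 0 0.5 0;40 0 0 0.5 0;40 0 0 0.5 0;40 0 0 0 0",
)

```text
time_s: 12.6
position: [0.4914, -0.1385, 0.0614]
tcp_rot: [[0.987, 0.005, -0.16], [0.16, -0.007, 0.987], [0.004, -1.0, -0.007]]
force: [-0.2, -11.3, 0.6]
opening: 0.462
```

>>> send_rows(
  moves="40 0 0 0.5 0;40 0 0 0.5 0;40 0 0 0.5 0;40 0 0 0 0",
)

```text
time_s: 12.93
position: [0.4915, -0.1385, 0.0616]
tcp_rot: [[0.987, 0.005, -0.161], [0.161, -0.009, 0.987], [0.004, -1.0, -0.01]]
force: [-2.0, -15.6, 1.3]
opening: 0.462
```

>>> send_rows(
  moves="40 0 0 -2 0;40 0 0 -2 0;40 0 0 -3 0;40 0 0 -4 0;40 0 0 -10 0;40 0 0 -20 0;40 0 0 -20 0;40 0 -20 -10 0;40 0 -35 0 0;40 0 -35 0 0;40 0 -35 0 0;40 0 -35 0 0;40 -30 0 -20 0;40 -30 0 -20 0;40 -30 0 -20 0;40 0 0 0 0",
)

```text
time_s: 14.27
position: [0.4168, -0.2801, 0.2207]
tcp_rot: [[0.988, -0.002, -0.152], [0.152, -0.001, 0.988], [-0.003, -1.0, -0.001]]
force: [-0.1, -0.0, -0.4]
opening: 0.457
```

```bash
python3 ct.py; python3 - <<'E'
from h import *
c=capture("scene"); cv2.imwrite("pics/s4.png",cv2.resize(c["image"][110:200,190:310],None,fx=6,fy=6,interpolation=cv2.INTER_CUBIC))
E
```

```text
[ 0.41677401 -0.28011672  0.22074962] [-0.14586968 -0.03522192 -0.42805185] 14.2667
1442 [[ 0.428 -0.023]
 [ 0.446 -0.133]
 [ 0.529 -0.12 ]
 [ 0.512 -0.01 ]]
lead along d [-0.19939215 -0.14507041 -0.09079323] stop inner -0.09011500000000001 tcp -0.3421888351756789
```

View pics/s4.png

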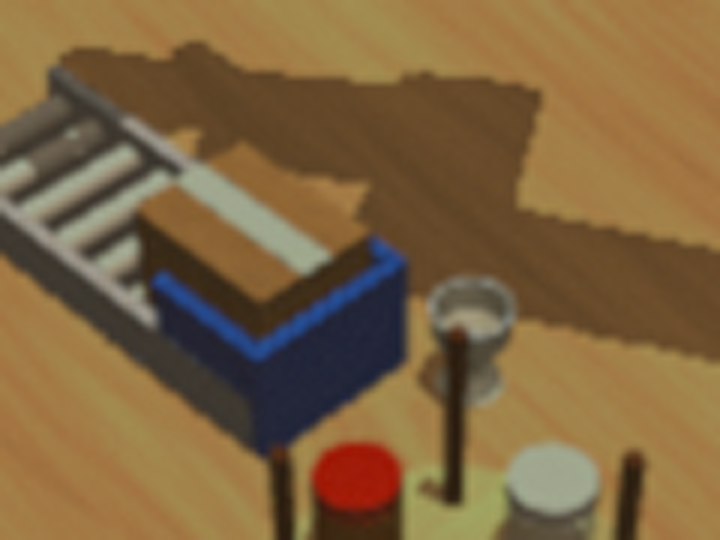

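The carton is home: its measured leading edge is within 1 mm of the stop plane, and the picture agrees. Next I'll measure the carousel.

```bash
cat > car.py <<'E'
from h import *
from scipy.optimize import least_squares
def measure(name="top"):
    c=capture(name); hsv=cv2.cvtColor(c["image"],cv2.COLOR_BGR2HSV)
    u0,v0=proj(c,[.512,.173,.085]); r=int(130*c["mtx"][0][0]*.001/np.linalg.norm(np.array(c["origin"])-[.512,.173,.085]))+3
    roi=np.zeros(hsv.shape[:2],np.uint8); cv2.circle(roi,(int(u0),int(v0)),r,255,-1)
    red=(cv2.inRange(hsv,(0,150,60),(6,255,255))|cv2.inRange(hsv,(174,150,60),(180,255,255)))&roi
    wh=cv2.inRange(hsv,(0,0,110),(180,60,255))&roi
    out=[]
    for m,t in((red,"r"),(wh,"w")):
        n,l,st,ce=cv2.connectedComponentsWithStats(cv2.morphologyEx(m,cv2.MORPH_OPEN,np.ones((3,3),np.uint8)))
        for i in range(1,n):
            if st[i,4]>120: out.append((t,st[i,4],at_z(c,ce[i][::-1],.085)[:2]))
    y=cv2.inRange(hsv,(22,120,120),(36,255,255))
    p=proj(c,[.393,.193,.01]); k=np.zeros_like(y); cv2.circle(k,(int(p[0]),int(p[1])),9,255,-1); y&=k
    q=np.argwhere(y); yel=at_z(c,q.mean(0),.01)[:2] if len(q) else None
    return c,out,yel,len(q)
if __name__=="__main__":
    c,o,y,n=measure(); s=read_state(); print(s["time_s"],s["position"])
    for t in o: print(t[0],t[1],np.round(t[2],4))
    print("yel",y,n)
    red=[t[2] for t in o if t[0]=="r"]
    W=[t[2] for t in o if t[0]=="w"]
    if red and len(W)==3:
        P=np.array(red+W)
        a=P.mean(0); th=np.degrees(np.arctan2(*(P-a).T[::-1])); print("axis",a,"ang",th, "r",np.linalg.norm(P-a,axis=1))
        # common-angle estimate referenced to red
        k=np.round(((th-th[0])/90)); print("red ang",np.mean(th-90*k))
        print("front ang",np.degrees(np.arctan2(*(y-a)[::-1])), np.linalg.norm(y-a))
E
python3 car.py
python3 - <<'E'
from h import *
for n in("top","scene"):
    c=capture(n)
    for m in mark_of(c,"post0")+mark_of(c,"platter")[:1]+mark_of(c,"carousel_base")[:1]: print(n,round(m["p"],2),np.round(m["pixel"],1),np.round(at_z(c,m["pixel"],.156),4))
E
```

```text
14.4167 [ 0.42030971 -0.27676546  0.22045558]
r 256 [0.5242 0.1016]
w 256 [0.585  0.1837]
w 264 [0.5034 0.2441]
w 269 [0.4428 0.1621]
yel [0.38882703 0.19418191] 39
axis [0.51386516 0.17288276] ang [ -81.76208716    8.64949912   98.35135683 -171.37689447] r [0.07198186 0.07200217 0.07194788 0.07185948]
red ang -81.53453141917322
front ang 170.33295331094288 0.12683921929077782
top 0.9 [155.7 215.9] [0.5603 0.2396 0.156 ]
top 0.79 [197.9 270.9] [0.4587 0.1023 0.156 ]
top 0.72 [145.8 261.2] [0.5867 0.1283 0.156 ]
top 0.71 [204.6 222.8] [0.4402 0.2196 0.156 ]
top 0.94 [175.7 244.7] [0.512  0.1675 0.156 ]
top 0.62 [177.8 244.9] [0.5069 0.1669 0.156 ]
scene 0.94 [185.  237.8] [0.5779 0.1248 0.156 ]
scene 0.84 [184.6 292.4] [0.4483 0.2141 0.156 ]
scene 0.84 [164.3 262.6] [0.4697 0.0967 0.156 ]
scene 0.55 [209.5 263.5] [0.5702 0.2407 0.156 ]
scene 0.89 [217.7 266.4] [0.5802 0.2678 0.156 ]
scene 0.74 [217.3 264.6] [0.5834 0.2639 0.156 ]
```

>>> send_rows(
  moves="40 7.3 0 35 0;40 7.3 0 35 0;40 7.3 0 35 0;40 7.3 0 35 0;40 7.3 0 35 0;40 7.3 0 35 0;40 7.3 0 35 0;40 7.3 0 35 0;40 7.3 0 35 0;40 7.3 0 35 0;40 7.3 0 35 0;40 7.3 0 35 0;40 7.3 0 35 0;40 7.3 0 35 0;40 0 0 0 0",
)

```text
time_s: 16.07
position: [0.4453, 0.2291, 0.2209]
tcp_rot: [[0.987, 0.002, -0.162], [0.162, 0.003, 0.987], [0.003, -1.0, 0.003]]
force: [1.6, -0.6, 0.3]
opening: 0.462
```

>>> send_rows(
  moves="40 0 0 0 -7;40 0 0 0 -7;40 0 0 0 -7;40 0 0 0 -7;40 0 0 0 -7;40 0 0 0 -7;40 0 0 0 -2.6;40 0 0 0 0;40 0 0 0 0;40 0 0 0 0",
)

```text
time_s: 16.9
position: [0.4449, 0.2231, 0.2205]
tcp_rot: [[0.595, -0.0, -0.804], [0.804, -0.0, 0.595], [-0.0, -1.0, -0.0]]
force: [0.4, -0.3, -0.0]
opening: 0.455
```

>>> send_rows(
  moves="40 0 20 0 0;40 0 30 0 0;40 0 30 0 0;40 0 17 0 0;40 0 8 0 0;40 0 3 0 0;30 0 0 0 0;22 0 0 0 0;18 0 0 0 0;15 0 0 0 0;13 0 0 0 0;11 0 0 0 0;9 0 0 0 0;0 0 0 0 0;0 0 0 0 0;0 0 0 0 0",
)

```text
time_s: 18.23
position: [0.4452, 0.2233, 0.113]
tcp_rot: [[0.594, 0.001, -0.805], [0.805, 0.0, 0.594], [0.0, -1.0, -0.0]]
force: [-1.4, -0.8, 6.2]
opening: 0.126
```

```bash
python3 - <<'E'
from h import *
s=read_state(); print(s["position"],s["force"],s["opening"]*87)
c=capture("scene"); cv2.imwrite("pics/s5.png",cv2.resize(c["image"][140:260,190:350],None,fx=5,fy=5,interpolation=cv2.INTER_CUBIC))
E
```

```text
[0.44515914 0.22331204 0.11298814] [-1.41883074 -0.80590401  6.15483211] 10.988086240015539
```

View pics/s5.png

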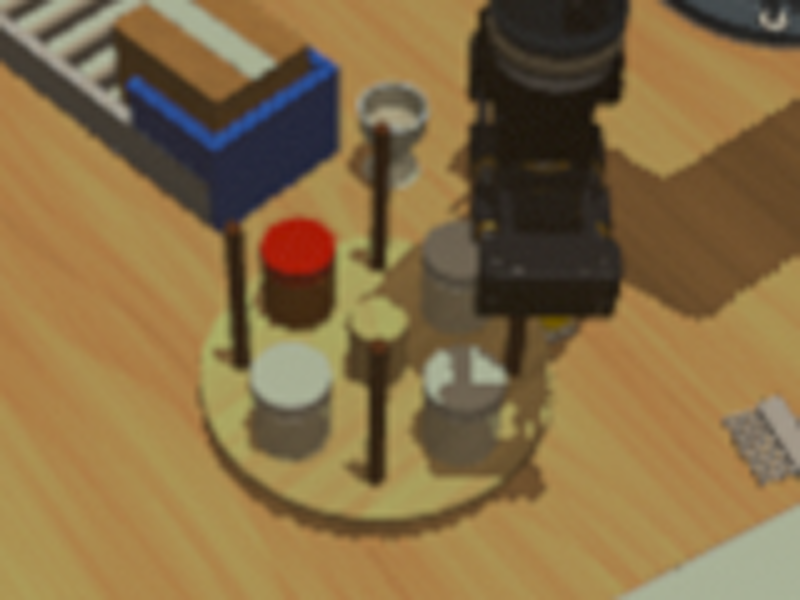

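The opening is about 11 mm, so post 2 is gripped. I'll begin the clockwise arc and check the radius early.

>>> send_rows(
  moves="0 1.48 0 -0.01 1;0 2.97 0 -0.05 2;0 4.45 0 -0.12 3;0 4.45 0 -0.12 3;0 2.97 0 -0.05 2;0 1.48 0 -0.01 1",
)

```text
time_s: 18.78
position: [0.4576, 0.2368, 0.113]
tcp_rot: [[0.749, 0.001, -0.663], [0.663, 0.0, 0.749], [0.001, -1.0, -0.0]]
force: [-1.1, -0.9, 5.8]
opening: 0.131
```

```bash
cat > r.py <<'E'
from h import *
s=read_state(); v=s["position"][:2]-[.5139,.1729]; print(s["time_s"],np.linalg.norm(v),np.degrees(np.arctan2(v[1],v[0])),"tool z",np.degrees(np.arctan2(s["tcp_rot"][1,2],s["tcp_rot"][0,2])),s["force"],s["moment"],s["opening"]*87,s["joint_positions"])
E
python3 r.py
```

```text
18.7833 0.08518983399478867 131.40087457375003 tool z 131.50666999929055 [-1.12374003 -0.89986805  5.76675025] [-0.06897841  0.1081497   0.01287087] 11.432211115111993 [ 1.49148984e+01  3.14022845e+01  1.03587250e+02  1.42848293e-02
  4.49423219e+01 -2.66018889e+01]
```

>>> send_rows(
  moves="0 1.48 0 -0.01 1;0 2.97 0 -0.05 2;0 4.45 0 -0.12 3;0 4.45 0 -0.12 3;0 4.45 0 -0.12 3;0 4.45 0 -0.12 3;0 4.45 0 -0.12 3;0 4.45 0 -0.12 3;0 4.45 0 -0.12 3;0 4.45 0 -0.12 3;0 4.45 0 -0.12 3;0 4.45 0 -0.12 3;0 4.45 0 -0.12 3;0 4.45 0 -0.12 3;0 4.45 0 -0.12 3;0 4.45 0 -0.12 3;0 4.45 0 -0.12 3;0 4.45 0 -0.12 3;0 4.45 0 -0.12 3;0 4.45 0 -0.12 3",
)

```text
time_s: 20.45
position: [0.5373, 0.2556, 0.113]
tcp_rot: [[0.963, 0.003, 0.268], [-0.268, 0.002, 0.963], [0.002, -1.0, 0.002]]
force: [1.6, 2.0, 3.5]
opening: 0.127
```

>>> send_rows(
  moves="0 4.45 0 -0.12 3;0 4.45 0 -0.12 3;0 4.45 0 -0.12 3;0 4.45 0 -0.12 3;0 4.45 0 -0.12 3;0 4.45 0 -0.12 3;0 4.45 0 -0.12 3;0 4.45 0 -0.12 3;0 4.45 0 -0.12 3;0 4.45 0 -0.12 3;0 2.97 0 -0.05 2;0 1.48 0 -0.01 1;0 0 0 0 0;0 0 0 0 0",
)

```text
time_s: 21.62
position: [0.5796, 0.2299, 0.1131]
tcp_rot: [[0.664, 0.006, 0.748], [-0.748, 0.002, 0.664], [0.003, -1.0, 0.006]]
force: [4.6, 2.8, 0.5]
opening: 0.127
```

```bash
python3 r.py; python3 car.py; python3 - <<'E'
from h import *
c=capture("top"); cv2.imwrite("pics/t6.png",cv2.resize(c["image"][130:240,190:310],None,fx=5,fy=5,interpolation=cv2.INTER_CUBIC))
E
```

```text
21.6167 0.08698252773134901 40.90576868674237 tool z 41.59141737609174 [4.61527093 2.84747223 0.47080711] [ 0.27122    -0.4201471   0.10136378] 11.064576503379183 [1.13598347e+01 3.77123316e+01 8.78939016e+01 4.23542958e-02
 5.40476127e+01 5.97440535e+01]
21.6667 [0.57961506 0.229879   0.11307871]
w 168 [0.5125 0.0937]
yel None 0
```

View pics/t6.png

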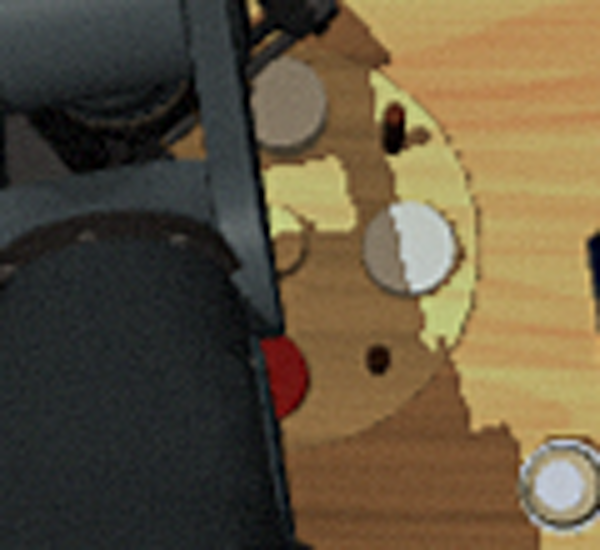

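```bash
python3 - <<'E'
from h import *
from scipy.optimize import least_squares
P=np.array([[.4452,.2233],[.4576,.2368],[.5373,.2556],[.5796,.2299]])
f=least_squares(lambda q:np.linalg.norm(P-q[:2],axis=1)-q[2],[.514,.173,.085]); print("axis free",f.x, f.fun*1e3)
f=least_squares(lambda q:np.linalg.norm(P-q[:2],axis=1)-.085,[.514,.173]); print("axis R85",f.x,f.fun*1e3)
c=capture("scene"); np.save("sc.npy",c["image"])
cv2.imwrite("pics/s7.png",cv2.resize(c["image"][150:250,200:330],None,fx=6,fy=6,interpolation=cv2.INTER_CUBIC))
for n in("red_jar","post0","carousel_base","platter"):
    for m in mark_of(c,n)[:4]: print(n,round(m["p"],2),np.round(m["pixel"],1),np.round(at_z(c,m["pixel"],.085 if n=="red_jar" else .156),4))
E
python3 - <<'E'
import sys; sys.path.insert(0,'.')
from car import *
c,o,y,n=measure("scene"); print(o,y,n)
E
```

```text
axis free [0.51510317 0.17142744 0.08705458] [-0.00737665  0.00968393 -0.00448866  0.00218422]
axis R85 [0.5148916  0.17408236] [ 0.31878753 -0.05395889 -0.45852344  0.45633381]
red_jar 0.74 [192.3 283.8] [0.4451 0.1761 0.085 ]
post0 0.95 [205.2 259.3] [0.5708 0.2218 0.156 ]
post0 0.71 [180.2 234.5] [0.5754 0.1033 0.156 ]
carousel_base 0.98 [217.5 264.5] [0.584  0.2643 0.156 ]
platter 0.75 [214.8 262.4] [0.5833 0.2537 0.156 ]
[] [0.39424024 0.19587355] 15
```

View pics/s7.png

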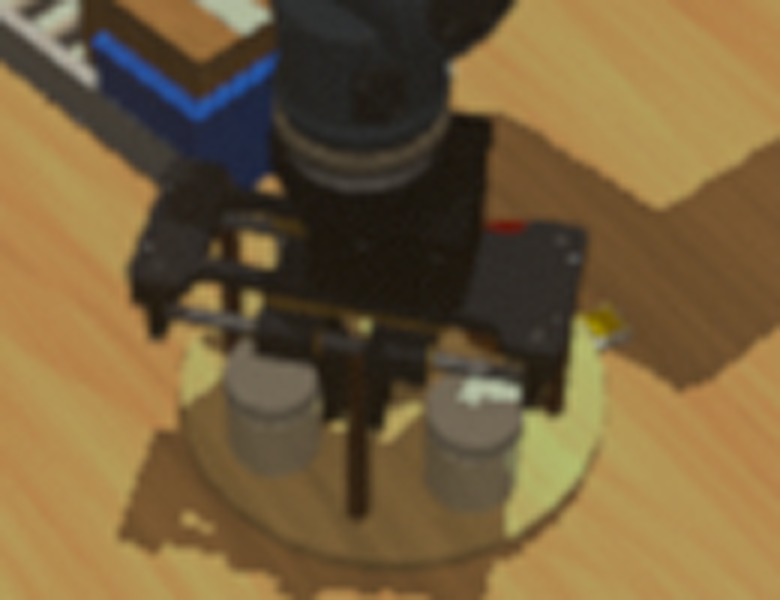

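```bash
python3 - <<'E'
from h import *
c=capture("top"); ax=np.array([.51387,.17288])
def ang(px,z,off=0):
    v=at_z(c,px,z)[:2]-ax; return np.round([np.degrees(np.arctan2(v[1],v[0]))+off,np.linalg.norm(v)*1e3],2)
im=c["image"][130:240,190:310]; g=cv2.resize(im,None,fx=5,fy=5,interpolation=cv2.INTER_CUBIC)
e=cv2.Canny(cv2.GaussianBlur(g,(7,7),2),20,60)
# fit circle (r=proj of 24.5mm) by maximising edge strength along circle with search
u=proj(c,[*ax,.085]); v=proj(c,[*(ax+[0,.0245]),.085]); r=np.linalg.norm(u-v)*5; print("r",r)
gm=cv2.GaussianBlur(g.astype(np.float32),(0,0),2).sum(2)
gx=cv2.Sobel(gm,cv2.CV_32F,1,0);gy=cv2.Sobel(gm,cv2.CV_32F,0,1)
t=np.radians(np.arange(0,360,3))
def fit(x0,y0,lo,hi,s=12):
    k=np.radians(np.arange(lo,hi,3)); best=None
    for rr in np.arange(r-3,r+3.1,1):
     for x in np.arange(x0-s,x0+s+1):
      for y in np.arange(y0-s,y0+s+1):
        X=(x+rr*np.cos(k)).astype(int);Y=(y+rr*np.sin(k)).astype(int)
        sc=np.minimum(abs(gx[Y,X]*np.cos(k)+gy[Y,X]*np.sin(k)),300).mean()
        if best is None or sc>best[0]: best=(sc,x,y,rr)
    return best
for n,a,off in(("w right",(410,248,0,360),-90),("w back",(280,105,-80,80),-180),("red",(261,372,-60,60),0)):
    b=fit(*a); px=[(b[2]+.5)/5-.5+130,(b[1]+.5)/5-.5+190]; print(n,b,ang(px,.085,off))
# pointer from first crop (3x)
q=cv2.imread("pics/crop1.png").astype(float); q=q[255:310,115:165]
yw=np.clip(np.minimum(q[...,1],q[...,2])-q[...,0]-90,0,None); Y,X=np.mgrid[255:310,115:165]
wy,wx=(yw*Y).sum()/yw.sum(),(yw*X).sum()/yw.sum(); print("yellow",wx,wy,ang([(wy+.5)/3-.5+130,(wx+.5)/3-.5+190],.01))
sat=q.max(2)-q.min(2); m=(sat<60)&(q.min(2)>110); print("white px",m.sum(),ang([(Y[m].mean()+.5)/3-.5+130,(X[m].mean()+.5)/3-.5+190],.01))
cv2.imwrite("pics/ptr.png",np.hstack([cv2.resize(q.astype(np.uint8),(400,440)),cv2.resize(np.dstack([np.clip(yw*2,0,255)]*3).astype(np.uint8),(400,440))]))
E
```

```text
r 46.93025737347274
w right (np.float64(203.38262866370576), np.int64(409), np.int64(247), np.float64(43.93025737347274)) [-182.66   72.06]
w back (np.float64(137.35046604968662), np.int64(280), np.int64(102), np.float64(44.93025737347274)) [-182.58   71.68]
red (np.float64(192.99364244069392), np.int64(265), np.int64(378), np.float64(45.93025737347274)) [178.73  72.89]
yellow 139.30527187413745 286.51421473916645 [170.18 128.46]
white px 322 [169.68 121.2 ]
```

View pics/ptr.png

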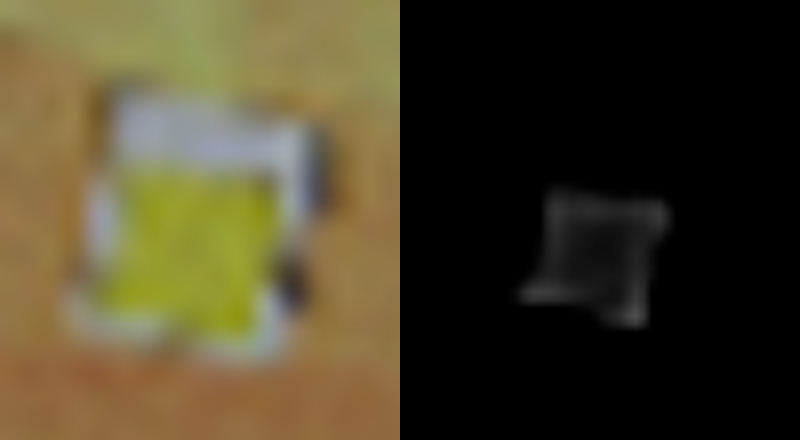

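>>> send_rows(
  moves="0 1.48 0 0.3 1;0 2.97 0 0.3 2;0 2.97 0 0.3 2;0 1.48 0 0.3 1;0 1.48 0 0.3 1;0 0 0 0 0;0 0 0 0 0;0 0 0 0 0",
)

```text
time_s: 22.73
position: [0.5858, 0.2221, 0.1131]
tcp_rot: [[0.568, 0.003, 0.823], [-0.823, 0.0, 0.568], [0.001, -1.0, 0.003]]
force: [5.1, 1.3, 3.5]
opening: 0.132
```

```bash
python3 r.py; python3 - <<'E'
from h import *
c=capture("top"); ax=np.array([.51387,.17288])
im=c["image"][130:240,190:310]; g=cv2.resize(im,None,fx=5,fy=5,interpolation=cv2.INTER_CUBIC); cv2.imwrite("pics/t8.png",g)
gm=cv2.GaussianBlur(g.astype(np.float32),(0,0),2).sum(2); gx=cv2.Sobel(gm,cv2.CV_32F,1,0);gy=cv2.Sobel(gm,cv2.CV_32F,0,1)
def score(phi,off,lo,hi):
    a=np.radians(phi+off); p=ax+.072*np.array([np.cos(a),np.sin(a)]); u=proj(c,[*p,.085])
    x,y=[(u[0]-190+.5)*5-.5,(u[1]-130+.5)*5-.5]; k=np.radians(np.arange(lo,hi,3)); b=0
    for rr in np.arange(43,48):
        X=(x+rr*np.cos(k)).round().astype(int);Y=(y+rr*np.sin(k)).round().astype(int); ok=(X>=0)&(X<600)&(Y>=0)&(Y<550)
        b=max(b,np.minimum(abs(gx[Y[ok],X[ok]]*np.cos(k[ok])+gy[Y[ok],X[ok]]*np.sin(k[ok])),300).mean())
    return b
ph=np.arange(160,182,.25)
S=np.array([[score(p,90,0,360),score(p,180,-80,80),score(p,0,-60,60)] for p in ph])
print(ph[S.argmax(0)],S.max(0), ph[S.sum(1).argmax()])
E
```

```text
22.7333 0.0871457613816962 34.348780358608074 tool z 34.60770597948365 [5.14184774 1.30312249 3.47179577] [ 0.09960491 -0.4926518   0.1599768 ] 11.444999710716745 [ 1.05607174e+01  3.79659445e+01  8.72844542e+01 -1.48025821e-02
  5.45866915e+01  6.59616691e+01]
[170.75 172.25 173.5 ] [194.61916114 176.17962483 141.52355869] 171.5
```

View pics/t8.png

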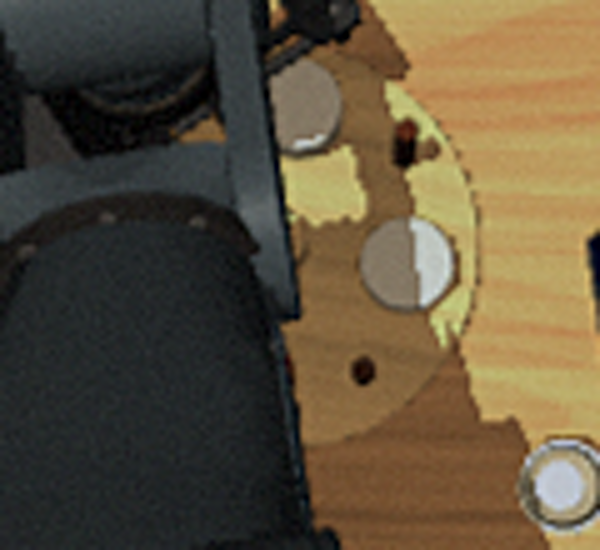

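>>> send_rows(
  moves="0 0 0 0 0;0 0 0 0 0;0 0 0 0 0;0 0 0 0 0;0 0 0 0 0;0 0 0 0 0",
)

```text
time_s: 23.28
position: [0.5858, 0.2222, 0.113]
tcp_rot: [[0.568, 0.003, 0.823], [-0.823, 0.0, 0.568], [0.001, -1.0, 0.002]]
force: [3.9, 1.6, 4.3]
opening: 0.129
```

```bash
python3 r.py; python3 -c "
from rig import *
print(hand_in())"
```

```text
23.2833 0.08714691009544698 34.463908743479514 tool z 34.6087212966568 [3.87358903 1.63419498 4.3453073 ] [ 0.06444439 -0.54426722  0.142723  ] 11.255404578945685 [ 1.05734581e+01  3.79672448e+01  8.72853470e+01 -9.38850229e-03
  5.45926298e+01  6.59702506e+01]
the job is handed in; nothing more can be done
None
```

The carton is home against the bay stop, and the red-lidded jar is at the front over the pointer. I handed in at about 23 s with the gripper still holding post 2.

- **Carton:** I pushed it slowly, at about 36 mm/s or less. At the stop its position stayed fixed while the push force rose to about 16 N. After backing off, its leading edge measured within 1 mm of the stop plane, and the picture agreed.
- **Carousel:** I turned it about 109° clockwise by post 2.
    - **Pointer:** it measures about 170.4°; single readings ran from 169.7° to 170.7°.
    - **Red jar, measured:** the one jar in full view in the last top picture puts the red jar at 170.75°. All three visible jars together give 171.5°, and the tool's turn gives 169.5°.
    - **Disagreement:** two partly hidden jars read high, at 172.3° and 173.5° (the second is the red lid itself, almost entirely covered by the arm). I gave these little weight.
- **Grip at hand-in:** the opening was 11–12 mm on the 12 mm post, with about 6 N on the wrist. The tool sits about 2 mm further from the turning axis than the camera measurement puts the post; I tried to ease that, but some sideways load remains.
- **Bystanders:** nothing came near the bottle, flashlight, egg cup or lint comb, but I did not measure them again at the end.

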